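# Portion rosin lumps with a scoop

## Task

Pick up the scoop by its wooden handle and use it to move at least four of the amber rosin lumps from the white tray into the blue bowl; any others stay in the tray, none on the bench, and the gripper itself must not touch the lumps. Then lay the scoop, empty and right way up, back on the black rubber mat with its pan and handle over the mat, and let go. Leave the bowl, the ink jar, the glass muller and the roller standing where they are.

Things in the scene. Friction and masses are not known exactly. Their poses are not given: they have to be found in the camera images.
- scoop: Steel scoop, 0.2 kg. Origin: centre of its flat pan's underside; x out of the open mouth (at +40 mm), z up. Pan 80 (x) by 100 mm (y), floor and walls 3 mm; back wall 42 mm high, sides 34 mm, then 20 mm, ending at x = +12 mm (swept back). Behind it a level wooden handle, x -135 to -50 mm, 20 mm wide, 22 mm high, its middle 55 mm above the underside.
- scoop_grip (a point): The place to grip the scoop: the middle of the wooden handle's length and height, (-95, 0, 55) mm in the scoop's frame. Axes as the scoop's.
- scoop_lip (a point): Middle of the scoop's lower front edge, (40, 0, 0) mm in the scoop's frame.
- mat: Dark rubber mat fixed on the bench, 230 mm (x) by 130 mm (y), 4 mm thick, the scoop's resting place. Origin: centre of its underside, z up.
- tray: White enamel tray fixed on the bench, 280 mm (x) by 190 mm (y) outside, rim 42 mm and inner floor 12 mm above the bench, walls upright, 5 mm thick. Origin: centre of its underside, z up. The lumps lie in its +x half, away from the robot.
- bowl: Blue stoneware bowl, loose, 0.9 kg, 64 mm high, 160 mm across the rim, 72 mm across the foot, wall 6 mm, inner floor 13 mm above its underside. Origin: centre of its underside, z up.
- bowl_mid (a point): Middle of the bowl's inside: on its axis, 34 mm above its underside.
- scoop_mid (a point): Middle of the space in the scoop's pan, (0, 0, 20) mm in the scoop's frame.
- ink_jar: Bystander: red ink jar with a black cap, 70 mm across, 75 mm high. Origin: centre of its underside.
- muller: Bystander: green glass muller, 72 mm across, 90 mm high. Origin: centre of its underside.
- brayer: Bystander: ink roller, black roller 90 mm long (y) and 36 mm thick, wooden handle reaching 136 mm to +x. Origin: under the roller's middle.
- lump0: Amber-coloured hard lump of rosin, roundish with facets, 23 mm high and about 25 mm across, about 12 g. Origin: its centre.
- lump1: Amber-coloured hard lump of rosin, roundish with facets, 23 mm high and about 25 mm across, about 12 g. Origin: its centre.
- lump2: Amber-coloured hard lump of rosin, roundish with facets, 23 mm high and about 25 mm across, about 12 g. Origin: its centre.
- lump3: Amber-coloured hard lump of rosin, roundish with facets, 23 mm high and about 25 mm across, about 12 g. Origin: its centre.
- lump4: Amber-coloured hard lump of rosin, roundish with facets, 23 mm high and about 25 mm across, about 12 g. Origin: its centre.
- lump5: Amber-coloured hard lump of rosin, roundish with facets, 23 mm high and about 25 mm across, about 12 g. Origin: its centre.

How it is judged:
By the outcome, as a careful person would: the job done as asked, in the order asked, and still so for the second after the job is handed in, with the robot touching nothing.
It also fails if it takes over 64 s, if anything falls off the work surface, if the arm or the gripper's body presses on something with over 40 N, if the wrist force passes 120 N, or if a joint passes its speed limit or range.

## Robot

A 6-joint arm with a two-finger parallel gripper is mounted at the origin on the work surface. World frame = base frame: x ahead of the robot, y to its left, z up, the work surface at z = 0. Lengths are in m, angles in degrees, forces in N, time in s.
With the tool pointing down it reaches from about 0.35 to 0.775 m from the base axis. Payload 7.3 kg.
Tool frame: the origin (TCP) lies between the finger pads; the fingertips stand 8 mm ahead of it and the grasp point (between the pads) lies 11 mm behind it; z points along the fingers, y is the line along which they close (so a half turn about z gives the same grasp; the last joint's range is limited). The gripper opens to 92 mm and grips with 3 to 60 N. Pads are 19 mm wide; open, the fingers measure 130 mm over their backs; the gripper's body (75 mm by 190 mm) begins 47 mm behind the grasp point.
Start: joints at [56.723, 19.595, 87.324, -0, 73.075, -8.365], TCP at [0.221, 0.476, 0.235] pointing down, gripper open.
Joint ranges: [-145.02, 145.02], [-44.19, 115.74], [2.07, 154.8], [-57.11, 237.11], [16.16, 152.29], [-177.93, 177.93]. Speed limits (degrees/s): [147.25, 147.25, 180, 180, 180, 180].

## Interface

Orientations are given as a 3x3 rotation matrix whose columns are the frame's x, y, z axes.
In Python, from plant import get_obs, grab_frame, close_job, regions_of, spot_point gives the robot as it stands. The module is installed in compiled form; this text tells all that it offers.
- The arm moves only by the tool servo_tool, never from a script. Its argument "commands" is text: rows parted by semicolons, each of 7 numbers parted by spaces: the shift along the tool's x, y, z in cm, then the turn, a rotation vector about the tool's x, y, z in degrees, then the finger opening in cm, from 0 to 9.18. In form: dx dy dz wx wy wz gripper; .... A call has 1 to 10 rows; each row is the pose to reach, as a shift and turn from the pose commanded when the call began, along the tool's axes at that moment; what a row does not reach only later rows make up. A row lasts 1/8 s, in which the tool goes at most 62.5 mm and 10.7 degrees, less where a joint would pass 70% of its speed; a pose out of reach is approached as far as the arm can. A call with a gripper value outside its range is refused whole. The fingers move at their own pace and stop on an object; the grip force is fixed at half the most. Time passes only in rows, so rows that repeat a pose let the fingers close. It gives the time, the measured TCP pose, the force, the opening and the grip force at its end, in the units of the state.
- get_obs(): the state, without advancing time (a new reading comes with each control period).
- grab_frame(name): name is "side" or "top" or "wrist"; returns a dict with "image" (480x640x3 uint8, red, green, blue), "z_map" (480x640 float32, m along the optical axis (not along the pixel's ray), 0 where there is no reading), "mtx" (3x3 intrinsics, pixels), "R" (3x3) and "t" (3): a world point X has camera coordinates R X + t. Camera axes: x right, y down, z forward; pixel columns grow to the right and rows downward; lengths in m; the calibration is good to about 2 mm. A picture is of the moment at which its call begins.
- close_job(): hands the job in; it is judged then, once.
Trained networks look in a picture, given as the dict that the camera call returned (one of the last four; its "shot" number tells which), for a name from the list of things; names that differ only in an ending like _2 or _b are one class to them, and where a whole thing is asked for, a point or a joint stands for the part that bears it (a point fixed in the world has none). Each returns a list of dicts, best first, with "confidence" (0 to 1); they miss things now and then, are a little off and sometimes report something else, mostly with a low value. They report only what shows in the picture. A call takes as long as a camera call.
- regions_of(label, picture): "pixels" (480x640 bool, what is visible of it) and "location" ([row, column] in pixels, amid what is visible of it).
- spot_point(label, picture): "location" ([row, column] in pixels: a listed point, or the origin of a listed thing).
The state is a dict: "clock": time; "joint_positions": joint angles; "joint_velocities": joint speeds; "effort": joint torques, N m; "ee_pos": TCP position; "orientation": TCP orientation; "ft_force": force on the tool from outside, world axes, zero at the start; "moment": the same for the moment, N m; "finger_gap": opening from 0.0 (shut) to 1.0 (fully open); "finger_force": force on a finger pad.
Only numpy, scipy, OpenCV 4.12 (cv2) and the standard library are available. Lean on these libraries where they do the work, as an engineer would, in place of code of your own. Each camera call takes 0.05 s, during which the arm holds its last target. There are 200 camera calls.

## Working session

There is one attempt and no reset: what is moved stays moved. The work goes in short steps, Python scripts to look and compute and a tool call to move; the robot and the scene stay as the last step left them, time stands still between calls to the robot, and variables do not carry over. Pictures are saved under pics/ and viewed, at most 11 in all, crops included, and the job is handed in when it is done.

Besides the shell and the picture viewer there is one more tool, called after ">>>" in YAML: its name, and indented under it one key for each argument. servo_tool: Moves the arm, as the interface text tells. Its arguments: {"type":"object","properties":{"commands":{"type":"string"}},"required":["commands"]}

```bash
mkdir -p pics; cat > h.py <<'E'
import numpy as np, cv2
from plant import *
def P(f,rc,z=None):
    r,c=rc; K=f["mtx"]; d=np.linalg.inv(K)@[c,r,1]
    R,t=np.array(f["R"]),np.array(f["t"])
    if z is None:
        s=f["z_map"][int(round(r)),int(round(c))]; return R.T@(d*s-t)
    o=-R.T@t; w=R.T@d; return o+w*(z-o[2])/w[2]
def cloud(f,m):
    r,c=np.nonzero(m&(f["z_map"]>0)); s=f["z_map"][r,c]
    p=np.linalg.inv(f["mtx"])@np.stack([c*s,r*s,s]); return (np.array(f["R"]).T@(p-np.array(f["t"])[:,None])).T
def save(f,n): cv2.imwrite("pics/"+n,f["image"][:,:,::-1])
E
python3 - <<'E'
from h import *
np.set_printoptions(precision=4,suppress=True)
a=grab_frame("top"); b=grab_frame("side")
cv2.imwrite("pics/a.png",a["image"][:,:,::-1]);cv2.imwrite("pics/b.png",b["image"][:,:,::-1])
for n in "scoop scoop_grip scoop_lip mat tray bowl ink_jar muller brayer lump0".split():
    for f,k in((a,"top"),(b,"side")):
        for s in spot_point(n,f)[:6 if n=="lump0" else 1]:
            print(n,k,round(s["confidence"],2),np.round(s["location"]),P(f,s["location"]))
for n in "scoop mat tray bowl ink_jar muller brayer".split():
    s=regions_of(n,a)
    if s:
        p=cloud(a,s[0]["pixels"]); print(n,len(p),np.percentile(p,[1,50,99],axis=0).ravel())
        q=p[:,:2].astype(np.float32); (c,w,an)=cv2.minAreaRect(q*1000); print(c,w,an)
E
```

```text
scoop top 0.82 [251. 199.] [0.5765 0.3072 0.0036]
scoop side 0.97 [164. 302.] [0.5878 0.3128 0.0067]
scoop_grip top 0.59 [288. 186.] [0.4844 0.3181 0.0673]
scoop_grip side 0.56 [143. 262.] [0.4849 0.3285 0.0671]
scoop_lip top 0.9 [234. 206.] [0.6177 0.2921 0.0095]
scoop_lip side 0.95 [170. 316.] [0.6226 0.2924 0.0024]
mat top 0.72 [270. 190.] [0.5242 0.3111 0.068 ]
mat side 0.92 [163. 284.] [0.5388 0.2806 0.0407]
tray top 0.91 [249. 325.] [ 0.5861 -0.0015  0.0101]
tray side 0.74 [256. 306.] [ 0.5855 -0.0048  0.0147]
bowl top 0.86 [277. 468.] [ 0.5234 -0.3494  0.0099]
bowl side 0.8 [401. 278.] [ 0.5227 -0.3469  0.0093]
ink_jar top 0.44 [232. 329.] [ 0.6236 -0.0102  0.0328]
ink_jar side 0.84 [180. 374.] [0.7658 0.2212 0.0258]
muller top 0.85 [195. 414.] [ 0.72   -0.2171  0.0274]
muller side 0.86 [345. 379.] [ 0.7223 -0.2504  0.0317]
brayer top 0.95 [166. 319.] [0.7889 0.016  0.0286]
brayer side 0.89 [249. 395.] [ 0.7861 -0.0079  0.0314]
lump0 top 0.5 [230. 343.] [ 0.6288 -0.0449  0.0364]
lump0 top 0.48 [231. 330.] [ 0.6267 -0.014   0.0339]
lump0 top 0.46 [223. 316.] [0.6483 0.0226 0.01
[... 799 characters left out ...]
  -0.4196  0.0063  0.5203 -0.3554  0.0296  0.5929 -0.2705  0.0664]
(525.0029907226562, -353.932861328125) (156.89051818847656, 180.04266357421875) 35.97342300415039
ink_jar 764 [0.7368 0.2193 0.0147 0.7635 0.2478 0.0727 0.7986 0.28   0.0795]
(768.4083251953125, 251.36346435546875) (64.88675689697266, 65.78109741210938) 77.88632202148438
muller 642 [ 0.6959 -0.267   0.008   0.7201 -0.2267  0.0248  0.7556 -0.2012  0.0923]
(723.7738647460938, -231.4055938720703) (69.93580627441406, 59.5991325378418) 57.80643844604492
brayer 1000 [ 0.7793 -0.032  -0.0021  0.8166  0.0033  0.0272  0.9333  0.0572  0.0388]
(861.14013671875, 3.519947052001953) (97.27190399169922, 159.16136169433594) 80.30941009521484
```

View pics/a.png

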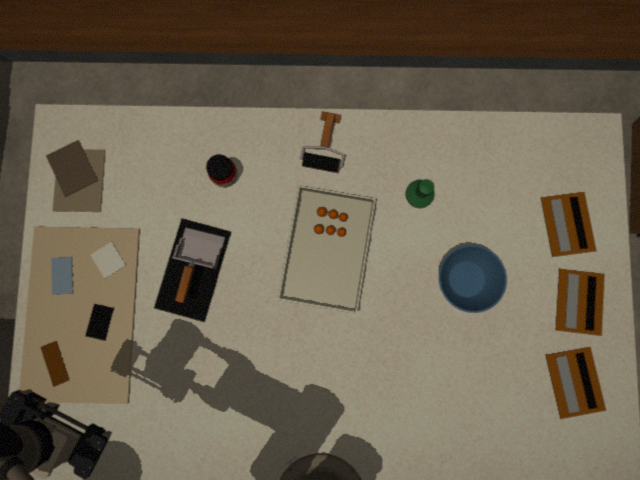

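View pics/b.png

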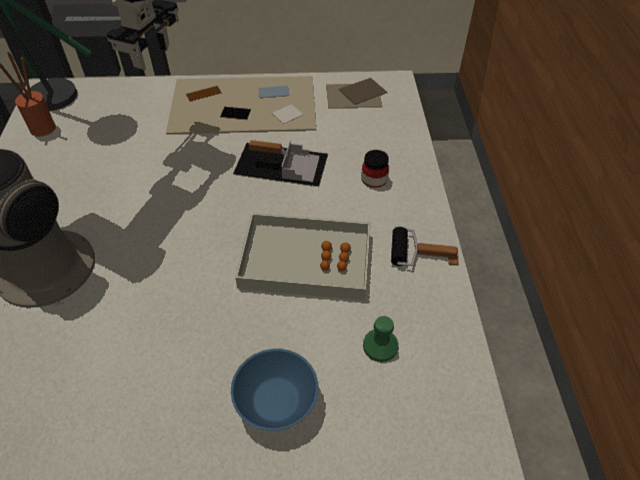

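The top view shows six lumps in two rows of three in the tray (cols 318–345, rows 212–232). The scoop lies on the mat with its handle at (288,186), and the bowl is at (277,468).

```bash
cat >> h.py <<'E'
from scipy.spatial.transform import Rotation as Ro
def st():
    o=get_obs(); return o,np.array(o["ee_pos"]),np.array(o["orientation"])
def move(pt,Rt,p=None,R=None):
    "shift cm and rotvec deg in tool axes from (p,R) to (pt,Rt)"
    if p is None: _,p,R=st()
    print("shift",np.round(R.T@(np.array(pt)-p)*100,2),"rot",np.round(Ro.from_matrix(R.T@Rt).as_rotvec(degrees=True),1))
def down(yaw):
    "tool down, tool x along yaw"
    c,s=np.cos(np.radians(yaw)),np.sin(np.radians(yaw)); return np.array([[c,s,0],[s,-c,0],[0,0,-1.]])
E
python3 - <<'E'
from h import *
o,p,R=st(); print(p,R.round(3),o["joint_positions"],o["finger_gap"])
for y in(-12,168): move([.485,.321,.22],down(y))
f=grab_frame("wrist"); print("cam in tool",R.T@(-np.array(f["R"]).T@f["t"]-p), (np.array(f["R"])@R).round(2), f["mtx"][0,0])
E
```

```text
[0.22113526 0.47616466 0.23474032] [[-0.907  0.421  0.   ]
 [ 0.421  0.907  0.   ]
 [-0.     0.    -1.   ]] [ 5.67216623e+01  1.95948378e+01  8.73250013e+01  4.65611241e-04
  7.30762083e+01 -8.36357279e+00] 0.9982506862522583
shift [-30.47  -2.96   1.47] rot [  0.   -0.  167.1]
shift [-30.47  -2.96   1.47] rot [  0.    0.  -12.9]
cam in tool [ 0.06624294 -0.00024378 -0.14916243] [[ 0.    1.    0.  ]
 [-0.97  0.   -0.25]
 [-0.25 -0.    0.97]] 369.7076292945477
```

>>> servo_tool:
  commands: "-10 -1 0.5 0 0 -5 9.18;-20 -2 1 0 0 -9 9.18;-30.5 -3 1.5 0 0 -12.9 9.18;-30.5 -3 1.5 0 0 -12.9 9.18;-30.5 -3 1.5 0 0 -12.9 9.18;-30.5 -3 1.5 0 0 -12.9 9.18;-30.5 -3 1.5 0 0 -12.9 9.18;-30.5 -3 1.5 0 0 -12.9 9.18"

```text
clock: 2.5
ee_pos: [0.484, 0.3214, 0.22]
orientation: [[-0.978, 0.207, -0.0], [0.207, 0.978, 0.0], [0.0, 0.0, -1.0]]
ft_force: [0.4, -0.6, 0.1]
finger_gap: 0.999
finger_force: 0.0
```

```bash
python3 - <<'E'
from h import *
np.set_printoptions(precision=4,suppress=True)
o,p,R=st(); print(p,o["joint_positions"])
f=grab_frame("wrist"); save(f,"w1.png")
g,l=spot_point("scoop_grip",f),spot_point("scoop_lip",f)
G=P(f,g[0]["location"],.059);L=P(f,l[0]["location"],.004) ; print(g[0],l[0],G,L)
for z in (.0,):
    w=cloud(f,np.ones((480,640),bool))
    im=f["image"].reshape(-1,3)[(f["z_map"]>0).ravel()].astype(int)
    m=(w[:,2]>.062)&(w[:,2]<.085)&(abs(w[:,:2]-[.49,.315]).max(1)<.07)
    q=(w[m]*1000); (c,s,a)=cv2.minAreaRect(q[:,:2].astype(np.float32)); print("handle",m.sum(),c,s,a,np.percentile(q,[1,50,99],axis=0))
s=regions_of("mat",f)
if s:
    q=cloud(f,s[0]["pixels"]); print("mat",cv2.minAreaRect((q[:,:2]*1000).astype(np.float32)),s[0]["confidence"])
E
```

```text
[0.484  0.3214 0.22  ] [ 26.0224  26.1359  79.5316   0.0195  74.3284 -52.0652]Traceback (most recent call last):
  File "<stdin>", line 6, in <module>
IndexError: list index out of range
```

View pics/w1.png

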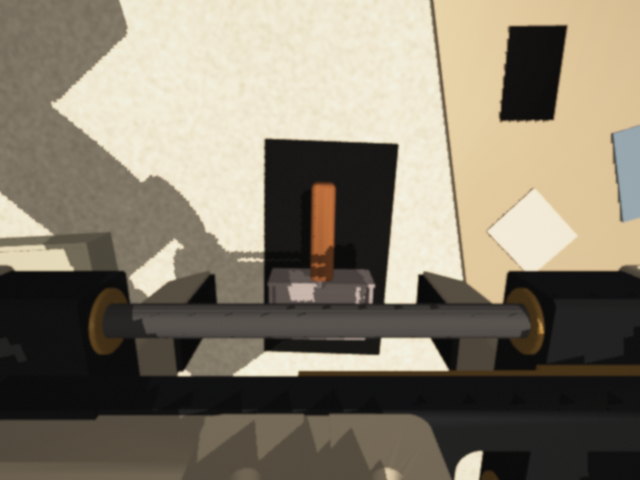

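The wrist view shows the handle upright at cols 311–335, rows 183–280, on the mat. The pan is partly hidden by the gripper.

```bash
python3 - <<'E'
from h import *
np.set_printoptions(precision=4,suppress=True)
f=grab_frame("wrist"); im=f["image"].astype(int)
m=(im[...,0]>im[...,2]+50)&(im[...,0]>90); m[:170]=0;m[275:]=0;m[:,:290]=0;m[:,350:]=0
q=cloud(f,m); q=q[q[:,2]>.06]; print(len(q),np.percentile(q,[2,50,98],axis=0))
for lab,k in(("handle",q),):
    print(cv2.minAreaRect((k[:,:2]*1000).astype(np.float32))); u=np.linalg.svd(k[:,:2]-k[:,:2].mean(0),full_matrices=False)[2][0]; print(np.degrees(np.arctan2(u[1],u[0])))
d=(im.sum(2)<110); d[:130]=0;d[270:]=0;d[:,:255]=0;d[:,410:]=0
k=cloud(f,d);k=k[k[:,2]<.012];print("mat near",np.percentile(k[:,:2],[1,99],axis=0))
c,s,a=cv2.minAreaRect((k[:,:2]*1000).astype(np.float32)); print(c,s,a)
t=grab_frame("top")
for n,z in(("scoop_grip",.059),("scoop_lip",.004),("scoop",.004)): 
    for s in spot_point(n,t)[:1]: print(n,s["location"],P(t,s["location"],z))
# pan from top depth: steel = non-dark, on mat
w=cloud(t,np.ones((480,640),bool)); m=(w[:,2]>.030)&(w[:,2]<.055)&(abs(w[:,0]-.58)<.08)&(abs(w[:,1]-.30)<.09)
print("pan walls",cv2.minAreaRect((w[m][:,:2]*1000).astype(np.float32)))
E
```

```text
1691 [[0.4529 0.3131 0.0657]
 [0.4809 0.327  0.0689]
 [0.5186 0.3401 0.0705]]
((486.96649169921875, 326.0490417480469), (19.379512786865234, 71.00846099853516), 76.86592864990234)
-14.78804291715135
mat near [[0.4142 0.2642]
 [0.5512 0.4019]]
(485.46417236328125, 332.725830078125) (125.93833923339844, 131.2294464111328) 75.88599395751953
scoop_lip [232.8, 207.2] [0.6212 0.2895 0.004 ]
scoop [247.6, 198.8] [0.5841 0.3085 0.004 ]
pan walls ((554.5117797851562, 308.7010192871094), (101.04199981689453, 44.95667266845703), 77.3631820678711)
```

```bash
python3 - <<'E'
from h import *
move([.491,.325,.048],down(165.5))
E
```

```text
shift [-0.5   0.54 17.18] rot [0.  0.  2.5]
```

>>> servo_tool:
  commands: "-0.5 0.5 5 0 0 2.5 9.18;-0.5 0.5 10 0 0 2.5 9.18;-0.5 0.5 14 0 0 2.5 9.18;-0.5 0.5 17.2 0 0 2.5 9.18;-0.5 0.5 17.2 0 0 2.5 9.18;-0.5 0.5 17.2 0 0 2.5 0;-0.5 0.5 17.2 0 0 2.5 0;-0.5 0.5 17.2 0 0 2.5 0;-0.5 0.5 17.2 0 0 2.5 0;-0.5 0.5 17.2 0 0 2.5 0"

```text
clock: 4.15
ee_pos: [0.4911, 0.3244, 0.048]
orientation: [[-0.968, 0.251, 0.0], [0.251, 0.968, 0.0], [-0.0, 0.0, -1.0]]
ft_force: [0.6, 1.0, 0.2]
finger_gap: 0.506
finger_force: 0.0
```

>>> servo_tool:
  commands: "0 0 0 0 0 0 0;0 0 0 0 0 0 0;0 0 0 0 0 0 0;0 0 0 0 0 0 0;0 0 0 0 0 0 0;0 0 -3 0 0 0 0;0 0 -7 0 0 0 0;0 0 -11 0 0 0 0;0 0 -11 0 0 0 0"

```text
clock: 5.28
ee_pos: [0.4925, 0.3251, 0.1609]
orientation: [[-0.968, 0.251, 0.006], [0.251, 0.968, 0.003], [-0.005, 0.004, -1.0]]
ft_force: [-0.1, -0.7, -1.5]
finger_gap: 0.217
finger_force: 30.0
```

```bash
python3 - <<'E'
from h import *
np.set_printoptions(precision=4,suppress=True)
o,p,R=st(); print(p,o["joint_positions"],o["finger_gap"],o["ft_force"])
f=grab_frame("side"); t=grab_frame("top")
for k,g in(("side",f),("top",t)):
  for n in("scoop_grip","scoop_lip","scoop"):
    for s in spot_point(n,g)[:1]: print(k,n,round(s["confidence"],2),P(g,s["location"]))
big=cv2.resize(f["image"][60:320,180:440],(780,780)); 
cv2.imwrite("pics/c.png",np.hstack([cv2.resize(f["image"][80:300,200:400],(400,440)),cv2.resize(t["image"][180:330,150:390],(400,440))])[:,:,::-1])
# tray from top: rim points z .03-.05
w=cloud(t,np.ones((480,640),bool)); m=(w[:,2]>.03)&(w[:,2]<.05)&(abs(w[:,0]-.587)<.18)&(abs(w[:,1]+.008)<.13)
q=w[m]; lump=None
print("rim",cv2.minAreaRect((q[:,:2]*1000).astype(np.float32)))
w=cloud(f,np.ones((480,640),bool)); m=(w[:,2]>.036)&(w[:,2]<.047)&(abs(w[:,0]-.587)<.18)&(abs(w[:,1]+.008)<.13)
print("rim side",cv2.minAreaRect((w[m][:,:2]*1000).astype(np.float32)))
for g in (f,t):
  im=cv2.cvtColor(g["image"],cv2.COLOR_RGB2HSV); mm=cv2.inRange(im,(3,120,90),(20,255,255))
  n,lab,stt,c=cv2.connectedComponentsWithStats(mm)
  for i in range(1,n):
    pp=P(g,c[i][::-1],.026 if g is f else .028)
    if abs(pp[0]-.6)<.16 and abs(pp[1])<.12 and stt[i,4]>15: print(stt[i,4],c[i],pp)
E
```

```text
[0.4925 0.3251 0.1609] [ 25.9864  29.8371  83.1394   0.0083  66.65   -49.5051] 0.21694213877416849 [-0.0754 -0.7158 -1.4917]
side scoop_grip 0.89 [0.4989 0.2233 0.2482]
side scoop_lip 0.55 [0.6341 0.4298 0.0016]
side scoop 0.93 [0.5811 0.2973 0.1176]
top scoop_lip 0.8 [0.6378 0.3172 0.0082]
top scoop 0.64 [0.5723 0.2947 0.1195]
rim ((585.1573486328125, -6.83282470703125), (190.39390563964844, 280.30755615234375), 81.11103820800781)
rim side ((584.4254150390625, -6.856964111328125), (196.07098388671875, 280.3931884765625), 81.14885711669922)
60 [325.6667 244.4667] [0.632  0.0162 0.026 ]
58 [344.431  246.1034] [0.6743 0.0095 0.026 ]
59 [325.4068 253.7797] [ 0.6299 -0.0109  0.026 ]
110 [342.3182 259.5182] [ 0.6666 -0.029   0.026 ]
52 [324.2308 263.5192] [ 0.6257 -0.0384  0.026 ]
67 [321.1045 211.403 ] [0.6754 0.0094 0.028 ]
61 [332.3934 213.8852] [ 0.6697 -0.0181  0.028 ]
54 [342.4815 216.6852] [ 0.6633 -0.0427  0.028 ]
67 [318.0299 228.806 ] [0.6325 0.0161 0.028 ]
59 [329.5254 229.9322] [ 0.6303 -0.0117  0.028 ]
53 [340.8113 231.7736] [ 0.6263 -0.0391  0.028 ]
```

View pics/c.png

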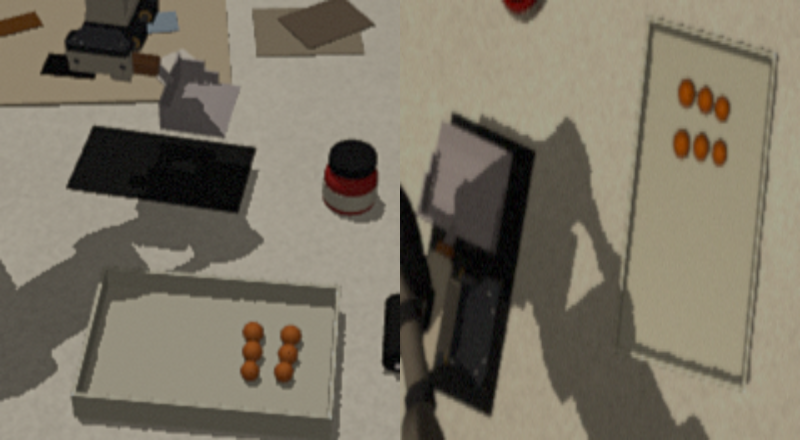

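Scoop held and level; the tray and lumps are unobstructed in the crop. Next I'll measure the pan in the hand and plan the scoop pose.

```bash
cat >> h.py <<'E'
TC=np.array([.585,-.007]); TY=-8.9
def tr(x,y):
    a=np.radians(TY); return TC+np.array([[np.cos(a),-np.sin(a)],[np.sin(a),np.cos(a)]])@[x,y]
E
python3 - <<'E'
from h import *
np.set_printoptions(precision=4,suppress=True)
o,p,R=st(); S=R@np.diag([-1,1,-1]).astype(float); S=np.stack([-R[:,0],-(R[:,1])*-1*-1,-R[:,2]],1)
print(S.round(2),np.linalg.det(S))
g=p-R[:,2]*.011; org=g-S@np.array([-.095,0,.055]); print("org expected",org)
for k in("top","side"):
    t=grab_frame(k); w=cloud(t,np.ones((480,640),bool)); q=(w-org)@S
    m=(abs(q[:,0]-.01)<.02)&(abs(q[:,1])<.03)&(abs(q[:,2])<.03); k_=q[m]
    A=np.c_[k_[:,:2],np.ones(len(k_))]; c=np.linalg.lstsq(A,k_[:,2],rcond=None)[0]; print(k,m.sum(),"slopes deg",np.degrees(c[:2]),"z0",c[2])
    m=(abs(q[:,2]-.0)<.025)&(abs(q[:,0])<.07)&(abs(q[:,1])<.07); print(np.percentile(q[m],[1,99],axis=0))
for z in(.07,.0125):
    xy=tr(-.12,.003); move([*xy,z+.055-.011],down(180+TY))
E
```

```text
[[ 0.97 -0.25  0.  ]
 [-0.25 -0.97  0.  ]
 [-0.    0.    1.  ]] -1.0
org expected [0.5825 0.3003 0.1125]
top 465 slopes deg [-1.1062 -0.1243] z0 0.0018089101051475408
[[-0.037  -0.0481 -0.0036]
 [ 0.0382  0.051   0.0214]]
side 251 slopes deg [-0.9136  0.2188] z0 0.0011743369165046653
[[-0.0393 -0.0506 -0.0037]
 [ 0.0381  0.0532  0.0243]]
shift [ -5.45 -30.58   4.32] rot [-0.  -0.1 -5.6]
shift [ -5.45 -30.58  10.07] rot [-0.  -0.1 -5.6]
```

>>> servo_tool:
  commands: "-1 -4 0 0 0 -1 0;-1.5 -8.5 0 0 0 -2 0;-2.5 -13.5 0 0 0 -3 0;-3.5 -18.5 0 0 0 -4 0;-4.2 -23.5 0.5 0 0 -5 0;-4.9 -27.5 1.5 0 0 -5.6 0;-5.4 -30.2 3 0 0 -5.6 0;-5.4 -30.6 4.3 0 0 -5.6 0;-5.4 -30.6 4.3 0 0 -5.6 0;-5.4 -30.6 4.3 0 0 -5.6 0"

```text
clock: 7.02
ee_pos: [0.467, 0.0155, 0.115]
orientation: [[-0.988, 0.154, 0.001], [0.154, 0.988, 0.0], [-0.0, 0.0, -1.0]]
ft_force: [-0.2, 0.8, -2.0]
finger_gap: 0.215
finger_force: 30.0
```

```bash
python3 - <<'E'
from h import *
np.set_printoptions(precision=4,suppress=True)
o,p,R=st(); print(p,R.round(3),o["ft_force"],o["joint_positions"])
move([*tr(-.12,.003),.058],down(180+TY))
t=grab_frame("top")
w=cloud(t,np.ones((480,640),bool)); g=p-R[:,2]*.011; S=np.stack([-R[:,0],R[:,1],-R[:,2]],1); org=g-S@np.array([-.095,0,.055]); q=(w-org)@S
m=(abs(q[:,0]-.01)<.02)&(abs(q[:,1])<.03)&(abs(q[:,2])<.03); k_=q[m]
A=np.c_[k_[:,:2],np.ones(len(k_))]; c=np.linalg.lstsq(A,k_[:,2],rcond=None)[0]; print(m.sum(),"slopes deg",np.degrees(c[:2]),"z0",c[2])
m=(abs(q[:,2]-.0)<.025)&(abs(q[:,0])<.07)&(abs(q[:,1])<.07); print(np.percentile(q[m],[1,99],axis=0))
m=(abs(w[:,0]-.53)<.03)&(abs(w[:,1]+.02)<.06); 
m=(w[:,2]<.03)&(abs(w[:,0]-.63)<.1)&(abs(w[:,1]+.01)<.06);print("floor z",np.median(w[m][:,2]))
E
```

```text
[0.467  0.0155 0.115 ] [[-0.988  0.154  0.001]
 [ 0.154  0.988  0.   ]
 [-0.     0.    -1.   ]] [-0.1877  0.7579 -2.0303] [ -7.5242  21.7812 105.6985   0.0214  52.492  -88.6897]
shift [-0.01 -0.1   5.7 ] rot [0.  0.  0.1]
443 slopes deg [-1.0341  0.4559] z0 0.0016845378333786905
[[-0.0304 -0.049  -0.0039]
 [ 0.0381  0.0477  0.0181]]
floor z 0.011988149320184865
```

>>> servo_tool:
  commands: "0 -0.1 2.5 0 0 0 0;0 -0.1 4.5 0 0 0 0;0 -0.1 5.3 0 0 0 0;0 -0.1 5.7 0 0 0 0;0 -0.1 5.8 0 0 0 0;0 -0.1 5.8 0 0 0 0"

```text
clock: 7.82
ee_pos: [0.467, 0.0136, 0.0573]
orientation: [[-0.988, 0.155, 0.001], [0.155, 0.988, -0.0], [-0.001, 0.0, -1.0]]
ft_force: [0.1, -0.3, -1.3]
finger_gap: 0.212
finger_force: 30.0
```

>>> servo_tool:
  commands: "0 0.1 0.1 0 0 0 0;0 0.1 0.1 0 0 0 0"

```text
clock: 8.07
ee_pos: [0.4671, 0.0145, 0.0562]
orientation: [[-0.988, 0.155, 0.001], [0.155, 0.988, -0.0], [-0.001, 0.0, -1.0]]
ft_force: [-0.5, -1.1, 2.0]
finger_gap: 0.217
finger_force: 30.0
```

>>> servo_tool:
  commands: "-1 0 0 0 0 0 0;-2 0 0 0 0 0 0;-3 0 0 0 0 0 0;-4 0 0 0 0 0 0;-5 0 0 0 0 0 0;-6 0 0 0 0 0 0;-7 0 0 0 0 0 0;-8 0 0 0 0 0 0;-9 0 0 0 0 0 0;-9.5 0 0 0 0 0 0"

```text
clock: 9.32
ee_pos: [0.5612, -0.0003, 0.0557]
orientation: [[-0.988, 0.155, 0.0], [0.155, 0.988, 0.0], [-0.0, 0.0, -1.0]]
ft_force: [-3.2, 0.3, 6.4]
finger_gap: 0.218
finger_force: 30.0
```

```bash
python3 - <<'E'
from h import *
t=grab_frame("top");f=grab_frame("side")
cv2.imwrite("pics/d.png",np.hstack([cv2.resize(f["image"][200:310,220:390],(400,400)),cv2.resize(t["image"][180:310,270:390],(400,400))])[:,:,::-1])
E
```

```text
(no output)
```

View pics/d.png

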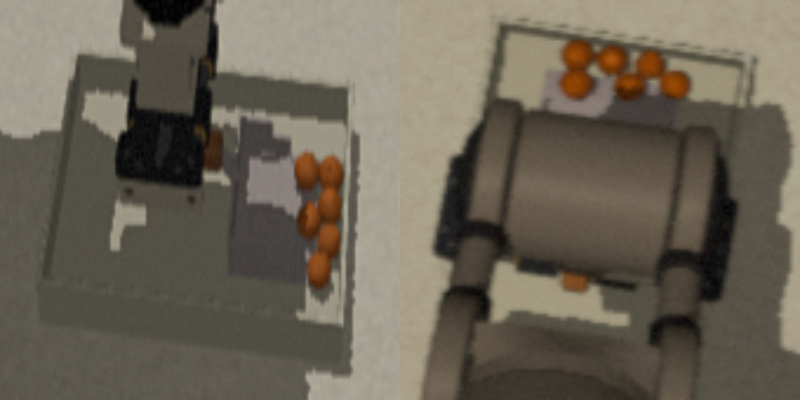

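The crop shows two lumps on the lip and four along the far wall, with the group offset toward −y. I'll shift the scoop about 1 cm that way and push to the wall.

>>> servo_tool:
  commands: "0.4 -0.5 0 0 0 0 0;0.2 -1 0 0 0 0 0;-0.4 -1 0 0 0 0 0;-0.9 -1 0 0 0 0 0;-1.3 -1 0 0 0 0 0;-1.7 -1 0 0 0 0 0;-2.0 -1 0 0 0 0 0;-2.3 -1 0 0 0 0 0;-2.4 -1 0 0 0 0 0"

```text
clock: 10.55
ee_pos: [0.5827, -0.0137, 0.0557]
orientation: [[-0.988, 0.155, -0.0], [0.155, 0.988, 0.0], [0.0, 0.0, -1.0]]
ft_force: [-2.4, -0.2, 4.2]
finger_gap: 0.214
finger_force: 30.0
```

```bash
python3 - <<'E'
from h import *
t=grab_frame("top");f=grab_frame("side")
cv2.imwrite("pics/e.png",np.hstack([cv2.resize(f["image"][200:310,220:390],(400,400)),cv2.resize(t["image"][180:310,270:390],(400,400))])[:,:,::-1])
E
```

```text
(no output)
```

View pics/e.png

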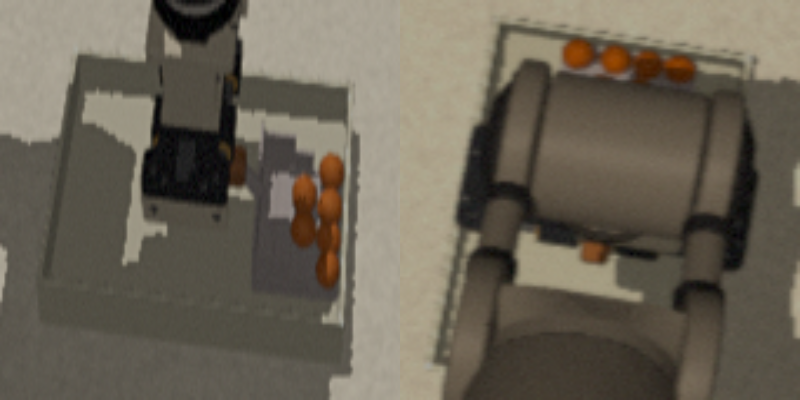

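Two lumps are in the pan and four sit on the lip against the far wall. I'll close the last few mm, then tilt the nose up about the pan's back edge.

>>> servo_tool:
  commands: "-0.2 0 0 0 0 0 0;-0.4 0 0 0 0 0 0;-0.5 0 0 0 0 0 0"

```text
clock: 11.02
ee_pos: [0.5844, -0.0139, 0.0556]
orientation: [[-0.988, 0.155, -0.008], [0.155, 0.988, 0.001], [0.008, -0.0, -1.0]]
ft_force: [-16.0, 2.3, 13.6]
finger_gap: 0.217
finger_force: 30.0
```

>>> servo_tool:
  commands: "0.3 0 0 0 -2 0 0;0.5 0 0.3 0 -5 0 0;0.7 0 0.65 0 -8 0 0;0.85 0 0.95 0 -11.5 0 0;1 0 1.3 0 -15 0 0;1.1 0 1.4 0 -18 0 0;1.2 0 1.5 0 -20 0 0;1.2 0 1.5 0 -20 0 0"

```text
clock: 12.02
ee_pos: [0.5748, -0.0125, 0.0398]
orientation: [[-0.929, 0.155, 0.336], [0.146, 0.988, -0.053], [-0.34, 0.0, -0.941]]
ft_force: [-0.0, 0.6, -1.7]
finger_gap: 0.216
finger_force: 30.0
```

```bash
python3 - <<'E'
from h import *
t=grab_frame("top");f=grab_frame("side")
cv2.imwrite("pics/f.png",np.hstack([cv2.resize(f["image"][200:310,220:390],(400,400)),cv2.resize(t["image"][180:310,270:390],(400,400))])[:,:,::-1])
E
```

```text
(no output)
```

View pics/f.png

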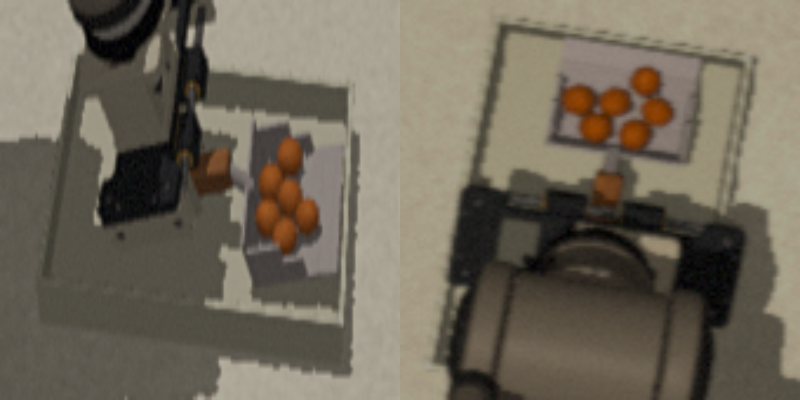

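All six lumps are in the pan (centre crop, level tilt −20°). Now compute the lift, the carry and the pour.

```bash
cat >> h.py <<'E'
def pose(lip,psi,phi):
    S=(Ro.from_euler("z",psi,degrees=True)*Ro.from_euler("y",phi,degrees=True)).as_matrix()
    R=np.stack([-S[:,0],S[:,1],-S[:,2]],1)
    return np.array(lip)+S@[-.135,0,.055]+R[:,2]*.011,R
E
python3 - <<'E'
from h import *
np.set_printoptions(precision=4,suppress=True)
t=grab_frame("top");f=grab_frame("side")
for g in(t,f):
    w=cloud(g,np.ones((480,640),bool)); m=(w[:,2]>.057)&(w[:,2]<.072)&(np.hypot(w[:,0]-.522,w[:,1]+.348)<.1)
    q=w[m]; A=np.c_[2*q[:,:2],np.ones(len(q))]; c=np.linalg.lstsq(A,(q[:,:2]**2).sum(1),rcond=None)[0]; print("bowl",m.sum(),c[:2],np.sqrt(c[2]+c[:2]@c[:2]))
o,p,R=st(); print(p,o["joint_positions"])
S=np.stack([-R[:,0],R[:,1],-R[:,2]],1); lip=p-R[:,2]*.011-S@[-.135,0,.055]; print("lip",lip)
for a in(([.67,-.025,.18],-9,-20),([.62,-.13,.18],-17,-20),([.56,-.25,.17],-26,-20),([.497,-.331,.13],-34,-20)): move(*pose(*a),p,R)
E
```

```text
bowl 704 [ 0.5183 -0.3436] 0.07515300832227675
bowl 1064 [ 0.5183 -0.345 ] 0.07536390567594664
[ 0.5763 -0.0128  0.0408] [ -8.8825  31.1622 109.7408  -0.0207  19.0925 -89.9435]
lip [ 0.7164 -0.0348  0.0456]
shift [ -0.14   0.27 -14.25] rot [0.  0.  0.1]
shift [  2.84  -8.91 -15.34] rot [2.8 0.  7.6]
shift [  6.54 -19.52 -15.62] rot [ 5.8  0.  16. ]
shift [ 11.91 -26.65 -13.32] rot [ 8.6  0.  23.6]
```

>>> servo_tool:
  commands: "0 0.1 -2.5 0 0 0 0;0 0.2 -6 0 0 0 0;0 0.3 -10 0 0 0 0;0 0 -13.5 0.5 0 1 0;1 -3 -14.7 1 0 3 0;2.8 -8 -15.3 2.8 0 7.6 0;4.5 -13 -15.6 4 0 11.5 0;6.5 -18 -15.6 5.5 0 15.5 0;8.7 -22 -14.7 7 0 19 0;10.5 -25 -14 8 0 22 0"

```text
clock: 13.48
ee_pos: [0.3914, -0.2385, 0.1363]
orientation: [[-0.792, 0.537, 0.289], [0.505, 0.843, -0.184], [-0.343, -0.0, -0.939]]
ft_force: [-0.9, 0.3, -2.4]
finger_gap: 0.217
finger_force: 30.0
```

```bash
python3 - <<'E'
from h import *
np.set_printoptions(precision=3,suppress=True)
o,p,R=st(); print(p,o["joint_positions"],o["ft_force"])
S=np.stack([-R[:,0],R[:,1],-R[:,2]],1); lip=p-R[:,2]*.011-S@[-.135,0,.055]; print("lip",lip)
for a in(([.495,-.33,.10],-34,-15),([.495,-.33,.085],-34,-5),([.495,-.33,.07],-34,5),([.495,-.33,.06],-34,12)): move(*pose(*a),p,R)
E
```

```text
[ 0.391 -0.239  0.136] [ -43.545   11.04   121.776    8.109   27.728 -107.589] [-0.869  0.304 -2.398]
lip [ 0.511 -0.315  0.141]
shift [ 1.48 -1.78  2.52] rot [0.5 5.  1.4]
shift [ 0.83 -1.79  1.75] rot [ 0.3 15.   1.5]
shift [-0.19 -1.81  1.21] rot [ 0.2 25.   1.5]
shift [-1.1  -1.83  0.96] rot [ 0.1 32.   1.5]
```

>>> servo_tool:
  commands: "0.7 -0.9 1.2 0 2 0.7 0;1.48 -1.8 2.5 0.5 5 1.4 0;1.2 -1.8 2.1 0.4 10 1.5 0;0.83 -1.8 1.75 0.3 15 1.5 0;0.35 -1.8 1.5 0.2 20 1.5 0;-0.19 -1.8 1.2 0.2 25 1.5 0;-0.6 -1.8 1.1 0.1 28.5 1.5 0;-1.1 -1.8 1 0.1 32 1.5 0;-1.1 -1.8 1 0.1 32 1.5 0"

```text
clock: 14.6
ee_pos: [0.3962, -0.2603, 0.1307]
orientation: [[-0.814, 0.556, -0.171], [0.544, 0.832, 0.114], [0.205, -0.0, -0.979]]
ft_force: [1.7, -0.9, -0.1]
finger_gap: 0.214
finger_force: 30.0
```

```bash
python3 - <<'E'
from h import *
np.set_printoptions(precision=3,suppress=True)
o,p,R=st(); print(p,o["joint_positions"],o["ft_force"])
S=np.stack([-R[:,0],R[:,1],-R[:,2]],1); lip=p-R[:,2]*.011-S@[-.135,0,.055]; print("lip",lip)
for a in(18,25,32,40,50,60): move(*pose([.495,-.33,.06],-34,a),p,R)
t=grab_frame("top");f=grab_frame("side")
cv2.imwrite("pics/g.png",np.hstack([cv2.resize(f["image"][300:460,200:360],(400,400)),cv2.resize(t["image"][220:340,390:510],(400,400))])[:,:,::-1])
E
```

```text
[ 0.396 -0.26   0.131] [-41.518  27.403  94.119  -1.706  70.215 -97.027] [ 1.735 -0.937 -0.101]
lip [ 0.499 -0.329  0.06 ]
shift [-0.33 -0.25 -1.38] rot [-0.1  6.2  0.2]
shift [-1.13 -0.26 -2.92] rot [-0.1 13.2  0.2]
shift [-2.12 -0.27 -4.34] rot [-0.1 20.2  0.2]
shift [-3.45 -0.27 -5.81] rot [-0.1 28.2  0.2]
shift [-5.38 -0.28 -7.36] rot [-0.1 38.2  0.2]
shift [-7.55 -0.29 -8.55] rot [-0.2 48.2  0.2]
```

View pics/g.png

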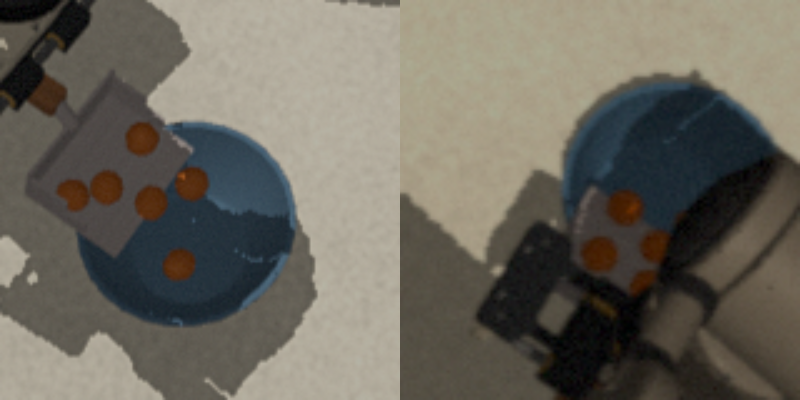

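The side crop shows one lump in the bowl, one dropping off the lip, and four still in the pan. I'll keep tilting slowly.

>>> servo_tool:
  commands: "-0.3 -0.2 -1.6 0 6 0 0;-1.1 -0.2 -3.2 0 13 0 0;-1.6 -0.2 -3.9 0 17 0 0;-2.1 -0.2 -4.6 0 20 0 0;-2.8 -0.2 -5.4 0 24 0 0;-3.4 -0.2 -6.1 0 28 0 0;-5.4 -0.2 -7.6 0 38 0 0;-7.5 -0.2 -8.8 0 48 0 0;-7.5 -0.2 -8.8 0 48 0 0;-7.5 -0.2 -8.8 0 48 0 0"

```text
clock: 15.95
ee_pos: [0.469, -0.3118, 0.2008]
orientation: [[-0.416, 0.556, -0.719], [0.278, 0.831, 0.481], [0.866, 0.0, -0.501]]
ft_force: [-0.8, 0.5, -0.4]
finger_gap: 0.218
finger_force: 30.0
```

```bash
python3 - <<'E'
from h import *
np.set_printoptions(precision=3,suppress=True)
o,p,R=st(); print(p,o["joint_positions"],o["ft_force"])
S=np.stack([-R[:,0],R[:,1],-R[:,2]],1); lip=p-R[:,2]*.011-S@[-.135,0,.055]; print("lip",lip)
move(*pose(lip+[0,0,.06],-34,60),p,R)
move(*pose(lip+[0,0,.08],-34,40),p,R)
move(*pose(lip+[0,0,.10],-34,0),p,R)
t=grab_frame("top");f=grab_frame("side")
cv2.imwrite("pics/i.png",np.hstack([cv2.resize(f["image"][300:460,200:360],(400,400)),cv2.resize(t["image"][220:340,390:510],(400,400))])[:,:,::-1])
E
```

```text
[ 0.469 -0.312  0.201] [-38.946  64.201  31.998  -7.503 143.424 -98.645] [-0.79   0.477 -0.375]
lip [ 0.494 -0.328  0.062]
shift [ 5.19  0.02 -3.01] rot [-0.2  0.   0.1]
shift [7.62 0.04 0.87] rot [ -0.2 -20.    0.2]
shift [5.72 0.06 8.88] rot [ -0.1 -60.    0.2]
```

View pics/i.png

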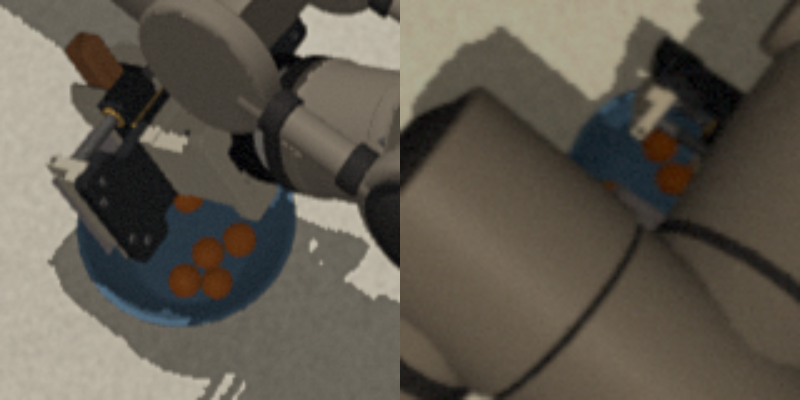

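Five lumps show in the bowl, with the sixth probably hidden. Now lift clear and level the scoop.

>>> servo_tool:
  commands: "2.5 0 -1.5 0 0 0 0;5.2 0 -3 0 0 0 0;6.5 0 -1 0 -10 0 0;7.6 0 0.9 0 -20 0 0;7.2 0 3 0 -30 0 0;6.7 0 5 0 -40 0 0;6.2 0 7 0 -50 0 0;5.7 0 8.9 0 -60 0 0;5.7 0 8.9 0 -60 0 0"

```text
clock: 17.18
ee_pos: [0.3761, -0.2484, 0.2076]
orientation: [[-0.831, 0.557, -0.0], [0.557, 0.831, 0.001], [0.001, 0.001, -1.0]]
ft_force: [0.1, -1.0, -0.6]
finger_gap: 0.217
finger_force: 30.0
```

```bash
python3 - <<'E'
from h import *
np.set_printoptions(precision=4,suppress=True)
o,p,R=st(); print(p,o["joint_positions"],o["ft_force"])
t=grab_frame("top");f=grab_frame("side")
for g in(t,f):
  im=cv2.cvtColor(g["image"],cv2.COLOR_RGB2HSV); mm=cv2.inRange(im,(3,120,60),(20,255,255))
  n,lab,stt,c=cv2.connectedComponentsWithStats(mm)
  print([(stt[i,4],*np.round(c[i]),*np.round(P(g,c[i][::-1]),3)) for i in range(1,n) if stt[i,4]>15 and 130<c[i][1]<470 and 230<c[i][0]<520])
w=cloud(t,np.ones((480,640),bool)); m=(w[:,2]>.057)&(w[:,2]<.072)&(np.hypot(w[:,0]-.522,w[:,1]+.348)<.1)
q=w[m]; A=np.c_[2*q[:,:2],np.ones(len(q))]; c=np.linalg.lstsq(A,(q[:,:2]**2).sum(1),rcond=None)[0]; print("bowl",c[:2])
# mat in top view
im=t["image"].astype(int).sum(2); w2=np.zeros((480,640),bool); w2[200:335,140:245]=True; d=(im<90)&w2
q=cloud(t,d); q=q[abs(q[:,2]-.004)<.01]; n,lab,stt,cc=cv2.connectedComponentsWithStats(d.astype(np.uint8)); i=1+stt[1:,4].argmax(); q=cloud(t,lab==i)
print("mat",cv2.minAreaRect((q[:,:2]*1000).astype(np.float32)),q[:,:2].mean(0),stt[i])
cv2.imwrite("pics/j.png",np.hstack([cv2.resize(f["image"][290:460,180:360],(400,400)),cv2.resize(t["image"][180:340,140:300],(400,400))])[:,:,::-1])
E
```

```text
[ 0.3761 -0.2484  0.2076] [-43.219   13.3773 100.7709   0.023   65.903  -99.3973] [ 0.105  -0.9687 -0.5766]
[(np.int32(75), np.float64(467.0), np.float64(263.0), np.float64(0.555), np.float64(-0.341), np.float64(0.036)), (np.int32(179), np.float64(478.0), np.float64(274.0), np.float64(0.53), np.float64(-0.369), np.float64(0.025)), (np.int32(47), np.float64(452.0), np.float64(279.0), np.float64(0.517), np.float64(-0.303), np.float64(0.037))]
[(np.int32(468), np.float64(439.0), np.float64(251.0), np.float64(0.887), np.float64(-0.015), np.float64(0.026)), (np.int32(128), np.float64(275.0), np.float64(378.0), np.float64(0.517), np.float64(-0.313), np.float64(0.036)), (np.int32(120), np.float64(258.0), np.float64(388.0), np.float64(0.486), np.float64(-0.333), np.float64(0.037)), (np.int32(134), np.float64(295.0), np.float64(395.0), np.float64(0.555), np.float64(-0.35), np.float64(0.038)), (np.int32(379), np.float64(281.0), np.float64(408.0), np.float64(0.527), np.float64(-0.364), np.float64(0.015))]
bowl [ 0.5183 -0.3437]
mat ((531.16357421875, 321.25885009765625), (125.11530303955078, 225.8170623779297), 75.5484848022461) [0.5298 0.3215] [ 155  220   75  101 4629]
```

View pics/j.png

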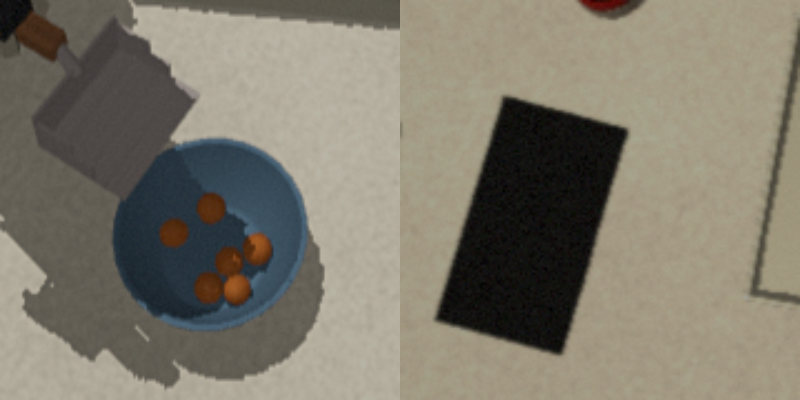

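All six lumps are in the bowl, the scoop is empty and the mat is clear. Next, return the scoop to the mat.

```bash
python3 - <<'E'
from h import *
_,p,R=st(); T,RT=pose([.6157,.2991,.10],-14.5,0); print(T)
move(T,RT,p,R)
E
```

```text
[0.48500007 0.3329013  0.144     ]
shift [24.02 54.47  6.39] rot [ -0.1   0.3 -19.3]
```

>>> servo_tool:
  commands: "1 2 0 0 0 -1 0;3 6.5 0 0 0 -2.5 0;5 11.5 0 0 0 -4 0;7.5 16.8 0 0 0 -6 0;9.7 22 0 0 0 -8 0;12 27.2 0 0 0 -10 0;14.3 32.5 0 0 0 -12 0;16.6 37.7 0 0 0 -14 0;19 43 0 0 0 -16 0;21 47.6 0 0 0 -18 0"

```text
clock: 18.52
ee_pos: [0.4735, 0.2619, 0.2082]
orientation: [[-0.963, 0.27, 0.003], [0.27, 0.963, 0.001], [-0.003, 0.002, -1.0]]
ft_force: [1.0, -1.0, -0.5]
finger_gap: 0.216
finger_force: 30.0
```

>>> servo_tool:
  commands: "1.5 3.5 1 0 0 -1 0;2.6 5.7 3 0 0 -1.3 0;3 6.8 5 0 0 -1.3 0;3 6.9 6.4 0 0 -1.3 0;3 6.9 6.4 0 0 -1.3 0"

```text
clock: 19.15
ee_pos: [0.4621, 0.3333, 0.142]
orientation: [[-0.968, 0.251, -0.001], [0.251, 0.968, -0.0], [0.001, -0.001, -1.0]]
ft_force: [1.3, -0.2, -0.5]
finger_gap: 0.218
finger_force: 30.0
```

```bash
python3 - <<'E'
from h import *
o,p,R=st(); T,RT=pose([.6157,.2991,.006],-14.5,0); print(p,T)
move(T,RT,p,R)
E
```

```text
[0.46214371 0.33328082 0.14198106] [0.48500007 0.3329013  0.05      ]
shift [-2.23  0.54  9.2 ] rot [-0. -0. -0.]
```

>>> servo_tool:
  commands: "-1 0.3 1 0 0 0 0;-2.2 0.5 3 0 0 0 0;-2.2 0.5 5.5 0 0 0 0;-2.2 0.5 7.7 0 0 0 0;-2.2 0.5 8.8 0 0 0 0;-2.2 0.5 9.2 0 0 0 0;-2.2 0.5 9.2 0 0 0 0"

```text
clock: 20.02
ee_pos: [0.4853, 0.333, 0.0511]
orientation: [[-0.968, 0.251, 0.002], [0.251, 0.968, 0.001], [-0.002, 0.001, -1.0]]
ft_force: [-0.0, -0.3, -0.2]
finger_gap: 0.217
finger_force: 30.0
```

>>> servo_tool:
  commands: "0 0 0.1 0 0 0 0;0 0 0.2 0 0 0 0;0 0 0.2 0 0 0 0"

```text
clock: 20.4
ee_pos: [0.4845, 0.3332, 0.0487]
orientation: [[-0.968, 0.25, 0.001], [0.25, 0.968, 0.001], [-0.001, 0.001, -1.0]]
ft_force: [-1.3, 0.2, 3.4]
finger_gap: 0.215
finger_force: 30.0
```

>>> servo_tool:
  commands: "0 0 0 0 0 0 3;0 0 0 0 0 0 6;0 0 0 0 0 0 9.18;0 0 0 0 0 0 9.18;0 0 0 0 0 0 9.18;0 0 0 0 0 0 9.18;0 0 -3 0 0 0 9.18;0 0 -8 0 0 0 9.18;0 0 -13 0 0 0 9.18"

```text
clock: 21.52
ee_pos: [0.4841, 0.3327, 0.1794]
orientation: [[-0.968, 0.25, -0.001], [0.25, 0.968, -0.0], [0.001, -0.0, -1.0]]
ft_force: [0.1, -0.5, -0.5]
finger_gap: 1.001
finger_force: 0.0
```

>>> servo_tool:
  commands: "2 4 -4 0 0 0 9.18;5 9 -4 0 0 0 9.18;8 14 -4 0 0 0 9.18;11 18 -4 0 0 0 9.18;12 20 -4 0 0 0 9.18;12 20 -4 0 0 0 9.18"

```text
clock: 22.28
ee_pos: [0.4172, 0.5577, 0.2175]
orientation: [[-0.969, 0.248, -0.0], [0.248, 0.969, -0.0], [0.0, -0.0, -1.0]]
ft_force: [-0.1, -1.1, -0.9]
finger_gap: 1.0
finger_force: 0.0
```

```bash
python3 - <<'E'
from h import *
np.set_printoptions(precision=4,suppress=True)
t=grab_frame("top");f=grab_frame("side"); o,p,R=st(); print(p,o["finger_gap"],o["ft_force"])
for k,g in(("top",t),("side",f)):
  for n,z in(("scoop_lip",.004),("scoop",.004),("bowl",0),("ink_jar",0),("muller",0),("brayer",0)):
    for s in spot_point(n,g)[:1]: print(k,n,round(s["confidence"],2),P(g,s["location"],z))
cv2.imwrite("pics/k.png",np.hstack([cv2.resize(f["image"][70:450,200:480],(380,500)),cv2.resize(t["image"][180:340,140:300],(400,500))])[:,:,::-1])
E
```

```text
[0.4185 0.5558 0.2179] 0.9994105194530003 [ 0.5909 -0.7532 -0.4484]
top scoop_lip 0.65 [0.6111 0.2954 0.004 ]
top scoop 0.65 [0.5725 0.3089 0.004 ]
top bowl 0.91 [ 0.5252 -0.3409  0.    ]
top ink_jar 0.85 [0.7724 0.2561 0.    ]
top muller 0.96 [ 0.7295 -0.2258  0.    ]
top brayer 0.68 [0.8003 0.011  0.    ]
side scoop_lip 0.6 [0.6175 0.2897 0.004 ]
side scoop 0.9 [0.5759 0.3278 0.004 ]
side bowl 0.72 [ 0.5228 -0.3453  0.    ]
side ink_jar 0.79 [0.7698 0.2634 0.    ]
side muller 0.66 [ 0.7212 -0.2397  0.    ]
side brayer 0.63 [0.7973 0.012  0.    ]
```

View pics/k.png

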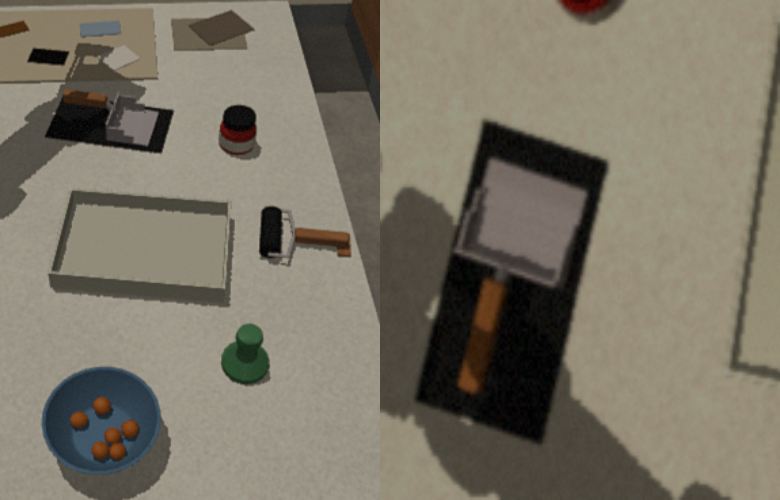

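```bash
python3 -c "
from plant import *
print(close_job())"
```

```text
the job is handed in; nothing more can be done
None
```

The job is handed in: all six lumps are in the blue bowl, the empty scoop lies upright on the mat, and the last pictures showed no lumps in the tray or on the bench and the bystanders still standing.

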